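Thread the bearing spacers onto the storage spindle

ROBOT

A 7-joint arm with a two-finger parallel gripper is mounted at the origin on a cart in front of the work surface, level with it; the furniture and walls round the work are solid. World frame = base frame: x ahead of the robot, y to its left, z up, the work surface at z = 0. Lengths are in m, angles in rad, forces in N, time in s.
With the tool pointing down it reaches from about 0.4 to 0.85 m from the base axis. Payload 10.4 kg.
Tool frame: the origin (TCP) lies on the centre line of the jaws, within the pads' length; the fingertips stand 14 mm ahead of it and the grasp point (between the pads) lies 5 mm behind it (manip.tip_reach is the distance from the TCP to the fingertips, in m); z points along the fingers, y is the line along which they close (so a half turn about z gives the same grasp; the last joint's range is limited). The gripper opens to 85 mm and grips with 20 to 120 N. Pads are 22 mm wide; open, the fingers measure 114 mm over their backs; the gripper's body (76 mm by 85 mm) begins 54 mm behind the grasp point. The pads swing forward as they close: fully open they stand 13 mm farther back than shut.
Start: joints at [-1.263, 0.332, -0.065, 1.46, 0.022, 1.35, -0.088], TCP at [0.203, 0.591, 0.245] pointing down, gripper open.
Joint ranges: [-2.6, 2.6], [-0.5, 2.12], [-1.47, 1.34], [0.16, 2.42], [-1.27, 4.41], [0.06, 2.06], [-2.6, 2.6]. Speed limits (rad/s): [2.22, 2.22, 2.79, 2.79, 3.14, 3.14, 3.14].

INTERFACE

Orientations are given as a unit quaternion [x, y, z, w].
In Python, from workcell import manip gives the robot as it stands.
- The arm moves only by the shell command python3 -m pendant 'ROWS' [FORCE]. ROWS is JSON, a list of rows, each a list of 7 numbers: the shift along the tool's x, y, z in units of 50 mm (1.0 is 50 mm), then the turn, a rotation vector about the tool's x, y, z in units of 8 degrees (1.0 is 8 degrees), then the opening, from -1 (shut) to 1 (fully open), so that 0 is half open. In form: [[dx, dy, dz, ax, ay, az, jaw], ...]. A call has exactly 10 rows; each row is the pose to reach, as a shift and turn from the pose commanded when the call began, along the tool's axes at that moment; what a row does not reach only later rows make up. A row lasts 1/8 s, in which the tool goes at most 62.5 mm and 10.7 degrees, less where a joint would pass 70% of its speed; a pose out of reach is approached as far as the arm can. A call with a gripper value outside its range is refused whole. The fingers move at their own pace and stop on an object; FORCE is the grip in N (left out, the last holds). Time passes only in rows, so rows that repeat a pose let the fingers close, or fill a call up. It gives the time, the measured TCP pose, the force, the opening and the grip force at its end, in the units of the state.
- manip.get_obs(): the state, without advancing time (a new reading comes with each control period).
- manip.camera(name): name is "side" or "top"; returns (picture, depth): 420x560x3 uint8, red, green, blue; 420x560 float32, m along the optical axis (not along the pixel's ray), 0 where there is no reading.
- manip.get_calibration(name): a dict with "fx", "fy", "cx", "cy" (pixels), "xyz" and "orientation" of the camera in the world. Camera axes: x right, y up, looking along -z (the intrinsics and any distortion apply to the point x, -y, -z); pixel columns grow to the right and rows downward; lengths in m; the calibration is good to about 2 mm. A picture is of the moment at which its call begins. get_calibration takes no time and is no camera call.
- manip.hand_in(): hands the job in; it is judged then, once.
Trained networks look in the newest picture that a camera, given by its name, has taken for a name from the list of things; names that differ only in an ending like _2 or _b are one class to them, and where a whole thing is asked for, a point or a joint stands for the part that bears it (a point fixed in the world has none). Each returns a list of dicts, best first, with "p" (0 to 1); they miss things now and then, are a little off and sometimes report something else, mostly with a low value. They report only what shows in the picture. A call takes as long as a camera call. They do not tell look-alikes from the thing itself.
- manip.find_in(thing, camera): "box" ([left, top, right, bottom] in pixels, round what is visible of it).
- manip.trace(thing, camera): "pixels" (420x560 bool, what is visible of it) and "box" ([left, top, right, bottom] in pixels, round what is visible of it).
- manip.tip_of(thing, camera): "pixel" ([column, row] in pixels: a listed point, or the origin of a listed thing).
The state is a dict: "clock": time; "joint_pos": joint angles; "joint_velocities": joint speeds; "tau": joint torques, N m; "position": TCP position; "ee_rot": TCP orientation; "ft_force": force on the tool from outside, world axes, zero at the start; "torque": the same for the moment, N m; "grip_width": opening from 0.0 (shut) to 1.0 (fully open); "grasp_force": force on a finger pad.
Only numpy, scipy, OpenCV 4.12 (cv2) and the standard library are available. Lean on these libraries where they do the work, as an engineer would, in place of code of your own. Each camera call takes 0.05 s, during which the arm holds its last target. There are 200 camera calls.

TASK

Put the two metal bearing spacers back on the upright spindle in size order: first the wide steel one, right down on the blue foot, then the narrow brass one flat on top of it. Leave the black rubber bush lying where it is on the bench.

Things in the scene. Friction and masses are not known exactly. Their poses are not given: they have to be found in the camera images.
- spindle: fixed storage spindle: round blue foot, 84 mm in diameter at the bench, 15 mm high, its flat top 74 mm across, with an upright steel post 12 mm in diameter in its middle whose top, with a tapered nose 8 mm long, stands 75 mm above the bench (60 mm above the foot). Origin: centre of the foot's underside, on the bench; z up along the post
- wide_spacer: loose wide steel spacer, a plain ring lying flat: outside diameter 62 mm, bore 32 mm, 24 mm high, about 0.35 kg. Origin: centre of its underside; z up along the bore
- narrow_spacer: loose narrow brass spacer, a plain ring lying flat: outside diameter 46 mm, bore 32 mm, 24 mm high, about 0.17 kg. Origin: centre of its underside; z up along the bore
- rubber_bush: loose black rubber bush, a ring of the same form lying flat, not wanted: outside diameter 54 mm, bore 32 mm, 24 mm high. Origin: centre of its underside; z up along the bore
There are look-alikes about, which are no part of the job. Leave any green or turquoise look-alike of the wide_spacer alone.

How it is judged:
On the way, in this order (a step that is already met when the one before it is completed fails the run):
1. the wide steel spacer lies flat on the blue foot, round the post, with the narrow one not yet on the post (horizontal distance between wide_spacer and spindle below 0.014 m and z of wide_spacer in the frame of spindle between 0.011 and 0.019 m and angle between wide_spacer's own z axis and vertical below 0.17 rad and horizontal distance between narrow_spacer and spindle above 0.03 m), for 0.2 s.
2. the narrow brass spacer lies flat on the wide one, round the post (horizontal distance between narrow_spacer and spindle below 0.014 m and z of narrow_spacer in the frame of spindle between 0.034 and 0.044 m and angle between narrow_spacer's own z axis and vertical below 0.17 rad), for 0.2 s.
At the end, for the whole second after the job is handed in: Both metal spacers are on the post, at rest, flat within 10 degrees and within 14 mm of its axis: the wide one on the blue foot (underside 15 mm above the bench, within 4 mm), the narrow one on top of it (39 mm, within 5 mm); the rubber bush is within 30 mm of where it started (all of step 2 and horizontal distance between wide_spacer and spindle below 0.014 m and z of wide_spacer in the frame of spindle between 0.011 and 0.019 m and angle between wide_spacer's own z axis and vertical below 0.17 rad and linear speed of each of wide_spacer, narrow_spacer below 0.02 m/s and distance of rubber_bush from where it was at the start of the episode below 0.03 m); the robot touches nothing.
It fails at once if the black rubber bush is moved by more than 30 mm (distance of rubber_bush from where it was at the start of the episode above 0.03 m).
It also fails if it takes over 58 s, if anything falls off the work surface, if the arm or the gripper's body presses on something with over 40 N, if the wrist force passes 120 N, or if a joint passes its speed limit or range.

## Working session

There is one attempt and no reset: what is moved stays moved. The work goes in short steps, Python scripts to look and compute and a shell command to move; the robot and the scene stay as the last step left them, time stands still between calls to the robot, and variables do not carry over. Pictures are saved under pics/ and viewed, at most 10 in all, crops included, and the job is handed in when it is done.

```bash
mkdir -p pics; cat > h.py <<'E'
import numpy as np,cv2
from scipy.spatial.transform import Rotation as R
from workcell import manip
def cloud(name,d):
    c=manip.get_calibration(name)
    v,u=np.mgrid[0:d.shape[0],0:d.shape[1]]
    P=np.stack([(u-c['cx'])/c['fx']*d,-(v-c['cy'])/c['fy']*d,-d],-1)
    return P@R.from_quat(c['orientation']).as_matrix().T+np.array(c['xyz'])
E
python3 - <<'E'
from h import *
for n in("top","side"):
    p,d=manip.camera(n); cv2.imwrite(f"pics/{n}0.png",p[:,:,::-1]); W=cloud(n,d); print(n,manip.get_calibration(n))
    for t in("spindle","wide_spacer","narrow_spacer","rubber_bush"):
        for r in manip.trace(t,n)[:4]:
            m=r["pixels"]&(d>0); w=W[m]
            if len(w)<10: continue
            zt=np.percentile(w[:,2],90); top=w[abs(w[:,2]-zt)<.006]
            c,rad=cv2.minEnclosingCircle(top[:,:2].astype(np.float32))
            print(t,round(r["p"],2),r["box"],m.sum(),"ztop",zt.round(4),"c",np.round(c,4),"r",round(rad,4),np.percentile(w,[2,98],axis=0).round(3).tolist(),p[m].mean(0).round())
o=manip.get_obs();print(o)
E
```

```text
top {'fx': 430.30747951044975, 'fy': 430.30747951044975, 'cx': 277.51975775896875, 'cy': 207.92884087525968, 'xyz': array([ 0.37617538, -0.05146342,  1.18253275]), 'orientation': array([ 0.03574782, -0.02493681, -0.70444819,  0.70841584])}
spindle 0.65 [226.3, 195.6, 258.5, 223.7] 739 ztop 0.0183 c [0.4759 0.0628] r 0.0407 [[0.438, 0.026, 0.004], [0.515, 0.099, 0.067]] [ 70.  90. 122.]
wide_spacer 0.96 [416.7, 202.3, 439.5, 222.3] 375 ztop 0.0272 c [ 0.4683 -0.4347] r 0.0312 [[0.44, -0.464, 0.003], [0.496, -0.405, 0.029]] [ 75. 138. 135.]
wide_spacer 0.82 [366.8, 236.2, 391.7, 262.8] 388 ztop 0.0273 c [ 0.3717 -0.3052] r 0.0309 [[0.343, -0.332, -0.001], [0.399, -0.275, 0.029]] [ 73. 138. 134.]
wide_spacer 0.66 [297.7, 236.2, 319.9, 256.4] 287 ztop 0.027 c [ 0.3745 -0.1166] r 0.0297 [[0.349, -0.143, -0.0], [0.401, -0.089, 0.029]] [ 69. 144. 140.]
wide_spacer 0.61 [353.9, 151.4, 376.3, 179.7] 324 ztop 0.0276 c [ 0.5946 -0.2724] r 0.0304 [[0.567, -0.298, 0.001], [0.622, -0.244, 0.029]] [ 72. 128.  80.]
narrow_spacer 0.51 [145.2, 206.8, 167.3, 221.7] 194 ztop 0.0256 c [0.4598 0.2923] r 0
[... 1558 characters left out ...]
nt_pos': array([-1.26259148,  0.33223131, -0.0646917 ,  1.46011313,  0.02153803,
        1.34988755, -0.08852697]), 'joint_velocities': array([-0.00069042, -0.00013163, -0.00057608, -0.00125608, -0.00104008,
       -0.00044621, -0.00206258]), 'tau': array([ 6.54473502e-05, -6.24740982e+01,  4.91223601e-02, -3.91564679e+01,
        1.63728080e-02,  2.32581071e-03, -7.69510484e-05]), 'position': array([0.2029769 , 0.59113913, 0.24531165]), 'ee_rot': array([ 1.64671403e-01,  9.86348481e-01,  3.04958691e-05, -3.34754748e-05]), 'ft_force': array([-0.21167186, -0.20598267, -0.10462423]), 'torque': array([-0.050503  ,  0.05174853,  0.03680167]), 'grasp_force': 0.0, 'grip_width': 1.0036255705792083}
```

View pics/top0.png

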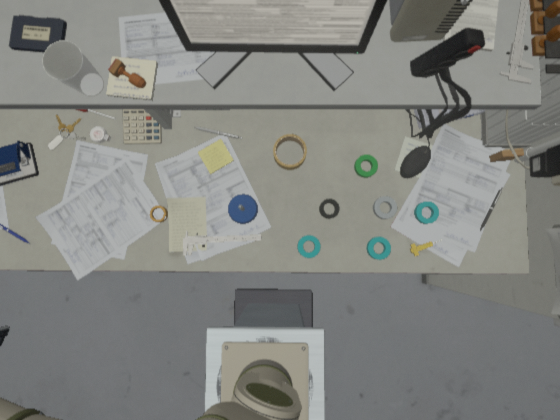

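```bash
python3 - <<'E'
from h import *
p=cv2.imread("pics/side0.png")
cv2.imwrite("pics/crop.png",cv2.resize(p[155:325,190:400],None,fx=3.5,fy=3.5,interpolation=cv2.INTER_CUBIC))
p,d=manip.camera("top");W=cloud("top",d)
# rings from height map: top-view components at 20-30 mm
m=((W[...,2]>.017)&(W[...,2]<.034)&(d>0)).astype(np.uint8)
n,l,s,c=cv2.connectedComponentsWithStats(m)
for i in range(1,n):
    if 100<s[i,4]<900:
        w=W[l==i]; cc,r=cv2.minEnclosingCircle(w[:,:2].astype(np.float32)); print(c[i].round(),np.round(cc,4),round(r,4),p[l==i].mean(0).round())
m=((W[...,2]>.008)&(d>0)&(abs(W[...,0]-.476)<.06)&(abs(W[...,1]-.062)<.06)); q=W[m]
print("post",q[q[:,2]>.045].mean(0),(q[:,2]>.045).sum(), np.histogram(q[:,2],12))
E
```

```text
[141. 118.] [0.7267 0.3331] 0.0723 [136. 131. 120.]
[489. 130.] [ 0.6947 -0.614 ] 0.0634 [111. 111. 107.]
[ 98. 134.] [0.6796 0.4631] 0.0273 [173. 170. 165.]
[417. 159.] [ 0.6221 -0.413 ] 0.0675 [66. 67. 65.]
[ 25. 156.] [0.6227 0.6698] 0.0323 [78. 82. 85.]
[366. 165.] [ 0.5946 -0.2732] 0.0313 [ 72. 131.  81.]
[537. 245.] [ 0.3825 -0.721 ] 0.1809 [119. 120. 113.]
[385. 207.] [ 0.4811 -0.3234] 0.0313 [137. 142. 140.]
[329. 208.] [ 0.4775 -0.1726] 0.0269 [69. 70. 65.]
[427. 212.] [ 0.4678 -0.4359] 0.0316 [ 74. 141. 138.]
[158. 213.] [0.46   0.2927] 0.0234 [154. 134. 100.]
[309. 246.] [ 0.3747 -0.1175] 0.031 [ 69. 144. 140.]
[379. 247.] [ 0.3709 -0.3048] 0.0313 [ 67. 141. 137.]
post [0.47565576 0.06196395 0.06800319] 22 (array([250, 424,  14,   1,   0,   1,   2,   2,   1,   6,   6,   6]), array([0.0080327 , 0.01405132, 0.02006993, 0.02608854, 0.03210715,
       0.03812576, 0.04414438, 0.05016299, 0.0561816 , 0.06220021,
       0.06821883, 0.07423744, 0.08025605]))
```

View pics/crop.png

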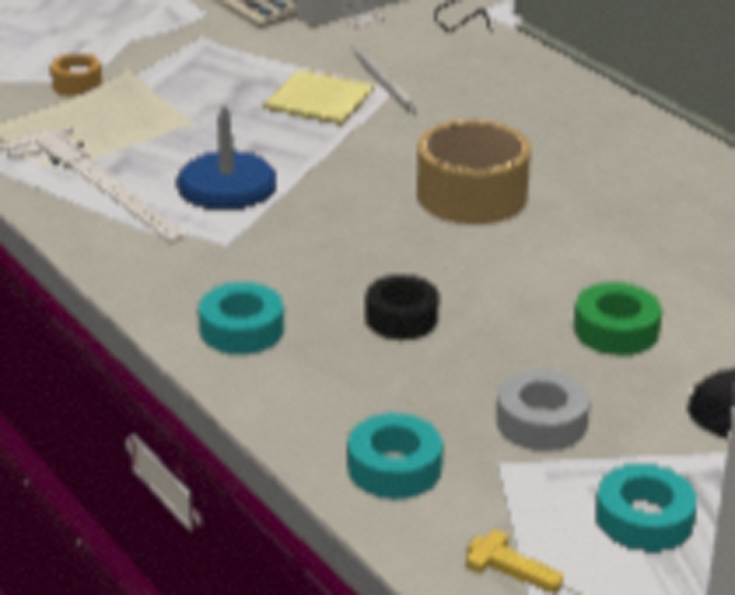

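The picture shows these rings:
- **Grey steel ring:** top view (385,207). Grey, 62 mm OD, so this is the wide spacer. It is confirmed in the enlarged crop at (543,410).
- **Look-alikes to leave alone:** teal rings at (309,246), (379,247) and (427,212), and a green ring at (366,165).
- **Brass ring:** (159,213), 46 mm OD, so this is the narrow spacer.
- **Other items:** the black bush is at (329,208) and the spindle at (243,208). The large tan ring at (290,151) is too big to be part of the job.

I'm moving now, passing over the spindle on the way.

```bash
cat >> h.py <<'E'
def go(x,y,z):
    o=manip.get_obs(); r=R.from_quat(o['ee_rot'])
    print("t",round(o['clock'],2),"pos",o['position'].round(4),"units",(r.inv().apply(np.array([x,y,z])-o['position'])/.05).round(2),"grip",round(o['grip_width'],3),round(o['grasp_force'],1),"F",o['ft_force'].round(1),"q",o['joint_pos'].round(2),"yaxis",r.as_matrix()[:,1].round(3))
E
python3 -m pendant '[[-0.85,-0.83,0,0,0,0,1],[-1.7,-1.65,0,0,0,0,1],[-2.55,-2.5,0,0,0,0,1],[-3.4,-3.3,0,0,0,0,1],[-4.3,-4.15,0,0,0,0,1],[-5.1,-5,0,0,0,0,1],[-6,-5.8,0,0,0,0,1],[-6.8,-6.6,0,0,0,0,1],[-7.7,-7.4,0,0,0,0,1],[-8.5,-8.3,0,0,0,0,1]]' 50
python3 -c "
from h import *
print(manip.tip_reach);go(.479,-.324,.12)"
```

```text
clock: 1.8
position: [0.471, 0.0589, 0.2457]
ee_rot: [0.164, 0.986, 0.0, 0.0]
ft_force: [0.9, 0.8, -0.9]
grip_width: 0.997
grasp_force: 0.0
0.014
t 1.8 pos [0.471  0.0589 0.2457] units [-2.63 -7.19  2.51] grip 0.997 0.0 F [ 0.9  0.8 -0.9] q [-0.67 -0.02  0.44  1.86  0.01  1.3   1.01] yaxis [0.324 0.946 0.001]
```

```bash
python3 -m pendant '[[-0.33,-0.9,0,0,0,0.3,1],[-0.66,-1.8,0,0,0,0.6,1],[-1,-2.7,0.3,0,0,0.9,1],[-1.3,-3.6,0.6,0,0,1.2,1],[-1.65,-4.5,1,0,0,1.5,1],[-2,-5.4,1.4,0,0,1.8,1],[-2.3,-6.3,1.9,0,0,2,1],[-2.6,-7.2,2.5,0,0,2,1],[-2.6,-7.2,2.5,0,0,2,1],[-2.6,-7.2,2.5,0,0,2,1]]'
python3 - <<'E'
from h import *
go(.479,-.324,.018)
p,d=manip.camera("side");W=cloud("side",d)
p2=p[215:345,260:430];cv2.imwrite("pics/a.png",cv2.resize(p2[:,:,::-1],None,fx=4,fy=4))
# fingertip depth: lowest tool points in region above ring
m=(W[...,2]>.05)&(W[...,2]<.2)&(abs(W[...,0]-.479)<.09)&(abs(W[...,1]+.324)<.09)&(d>0)
print("lowest tool z",np.percentile(W[m][:,2],[0,1,3,10]).round(3))
E
```

```text
clock: 3.05
position: [0.4763, -0.3219, 0.1203]
ee_rot: [0.3, 0.954, 0.0, -0.0]
ft_force: [0.1, 0.2, 0.7]
grip_width: 1.003
grasp_force: 0.0
t 3.05 pos [ 0.4763 -0.3219  0.1203] units [-0.07 -0.    2.05] grip 1.003 0.0 F [0.1 0.2 0.7] q [-0.11  0.4   0.77  1.78 -0.31  1.09  1.73] yaxis [0.573 0.82  0.   ]
lowest tool z [0.12  0.122 0.123 0.132]
```

View pics/a.png

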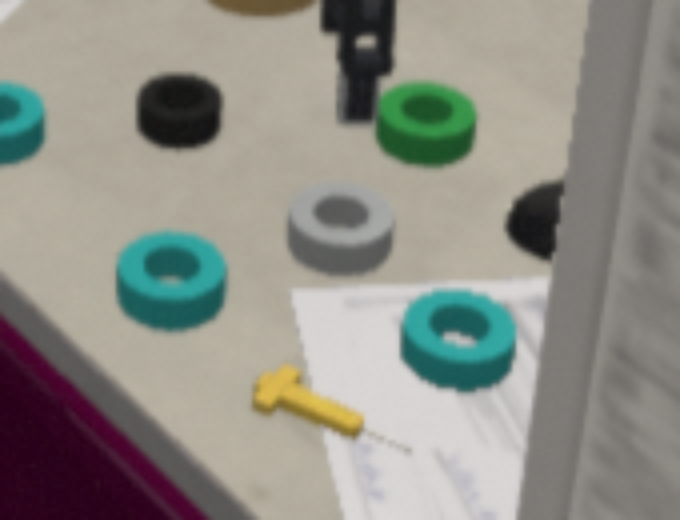

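The grey steel ring is at crop (340,228). The fingers are above it at (360,100), with one behind the other along the view line. I'll descend and grip.

```bash
python3 -m pendant '[[-0.07,0,0.5,0,0,0,1],[-0.07,0,1,0,0,0,1],[-0.07,0,1.5,0,0,0,1],[-0.07,0,1.9,0,0,0,1],[-0.07,0,2.15,0,0,0,1],[-0.07,0,2.15,0,0,0,1],[-0.07,0,2.15,0,0,0,-0.2],[-0.07,0,2.15,0,0,0,-0.2],[-0.07,0,2.15,0,0,0,-0.2],[-0.07,0,2.15,0,0,0,-0.2]]' 60
python3 -c "
from h import *
go(.473,.0615,.15)"
```

```text
clock: 4.35
position: [0.4797, -0.3244, 0.0143]
ee_rot: [0.3, 0.954, 0.0, 0.001]
ft_force: [-3.2, 2.7, 10.1]
grip_width: 0.708
grasp_force: 62.9
t 4.35 pos [ 0.4797 -0.3244  0.0143] units [ 4.53  6.25 -2.71] grip 0.708 62.9 F [-3.2  2.7 10.1] q [-0.03  0.56  0.68  1.83 -0.44  0.9   1.82] yaxis [0.573 0.819 0.001]
```

```bash
python3 -m pendant '[[0,0,-0.8,0,0,0,-0.2],[0,0,-1.6,0,0,0,-0.2],[0.4,0.6,-2.2,0,0,0,-0.2],[1,1.3,-2.7,0,0,0,-0.2],[1.6,2.2,-2.7,0,0,0,-0.2],[2.2,3,-2.7,0,0,0,-0.2],[2.8,3.9,-2.7,0,0,0,-0.2],[3.4,4.7,-2.7,0,0,0,-0.2],[4,5.5,-2.7,0,0,0,-0.2],[4.5,6.25,-2.7,0,0,0,-0.2]]'
python3 -m pendant '[[0,0,0,0,0,0,-0.2],[0,0,0,0,0,0,-0.2],[0,0,0,0,0,0,-0.2],[0,0,0,0,0,0,-0.2],[0,0,0,0,0,0,-0.2],[0,0,0,0,0,0,-0.2],[0,0,0,0,0,0,-0.2],[0,0,0,0,0,0,-0.2],[0,0,0,0,0,0,-0.2],[0,0,0,0,0,0,-0.2]]'
python3 - <<'E'
from h import *
go(.473,.0615,.1)
p,d=manip.camera("side");W=cloud("side",d)
cv2.imwrite("pics/b.png",cv2.resize(p[110:230,170:340][:,:,::-1],None,fx=4,fy=4))
m=(W[...,2]>.1)&(W[...,2]<.18)&(abs(W[...,0]-.473)<.06)&(abs(W[...,1]-.0615)<.06)&(d>0)&(p.min(2)>70)
print(m.sum(), W[m].mean(0) if m.any() else 0, np.percentile(W[m],[2,98],axis=0).round(3) if m.any() else 0)
E
```

```text
clock: 5.6
position: [0.4732, 0.0626, 0.1481]
ee_rot: [0.3, 0.954, 0.0, -0.0]
ft_force: [1.3, -0.6, -3.8]
grip_width: 0.706
grasp_force: 68.0
clock: 6.85
position: [0.4737, 0.061, 0.1478]
ee_rot: [0.3, 0.954, 0.0, 0.0]
ft_force: [-1.1, -0.7, -3.7]
grip_width: 0.71
grasp_force: 68.0
t 6.85 pos [0.4737 0.061  0.1478] units [0.02 0.   0.96] grip 0.71 68.0 F [-1.1 -0.7 -3.7] q [-0.79  0.08  0.59  1.99 -0.05  1.08  0.79] yaxis [0.573 0.82  0.   ]
226 [0.46354536 0.04850673 0.15221594] [[0.44  0.026 0.137]
 [0.498 0.083 0.167]]
```

View pics/b.png

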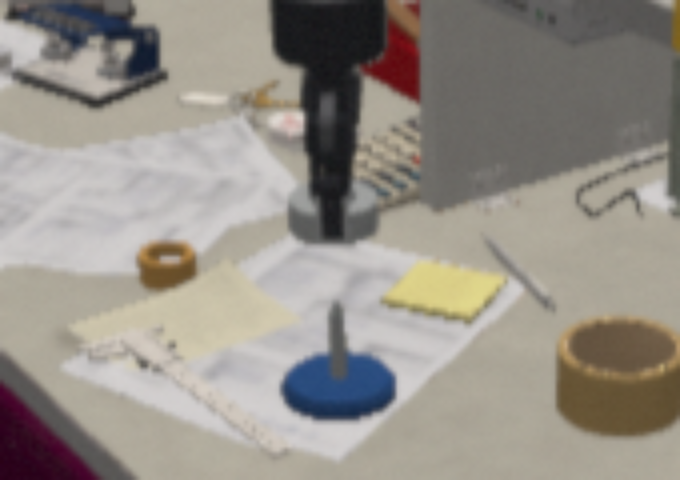

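The ring, at crop (333,212), is held level and centred over the post at (338,340). Lowering it now.

```bash
python3 -m pendant '[[0,0,0.4,0,0,0,-0.2],[0,0,0.8,0,0,0,-0.2],[0,0,1.2,0,0,0,-0.2],[0,0,1.5,0,0,0,-0.2],[0,0,1.8,0,0,0,-0.2],[0,0,2.05,0,0,0,-0.2],[0,0,2.2,0,0,0,-0.2],[0,0,2.3,0,0,0,-0.2],[0,0,2.35,0,0,0,-0.2],[0,0,2.36,0,0,0,-0.2]]'
python3 -c "
from h import *
go(.473,.0615,.0293)"
```

```text
clock: 8.15
position: [0.4738, 0.061, 0.0299]
ee_rot: [0.3, 0.954, 0.0, 0.0]
ft_force: [0.4, 0.7, -3.9]
grip_width: 0.706
grasp_force: 68.0
t 8.15 pos [0.4738 0.061  0.0299] units [ 0.02 -0.    0.01] grip 0.706 68.0 F [ 0.4  0.7 -3.9] q [-0.73  0.29  0.56  2.08 -0.21  0.82  0.92] yaxis [0.573 0.82  0.   ]
```

```bash
python3 -m pendant '[[0,0,0.02,0,0,0,-0.2],[0,0,0.02,0,0,0,1],[0,0,0.02,0,0,0,1],[0,0,0.02,0,0,0,1],[0,0,0.02,0,0,0,1],[0,0,-0.5,0,0,0,1],[0,0,-1.2,0,0,0,1],[0,0,-2,0,0,0,1],[0,0,-2.5,0,0,0,1],[0,0,-2.5,0,0,0,1]]'
python3 -c "
from h import *
go(.457,.293,.12)"
```

```text
clock: 9.4
position: [0.4747, 0.0613, 0.1565]
ee_rot: [0.3, 0.954, 0.001, 0.001]
ft_force: [0.6, -0.6, -0.5]
grip_width: 1.0
grasp_force: 0.0
t 9.4 pos [0.4747 0.0613 0.1565] units [2.95 3.59 0.74] grip 1.0 0.0 F [ 0.6 -0.6 -0.5] q [-0.8   0.07  0.61  1.98 -0.05  1.1   0.79] yaxis [0.573 0.82  0.003]
```

```bash
python3 -m pendant '[[0.4,0.5,0,0,0,0,1],[0.9,1.1,0,0,0,0,1],[1.4,1.7,0,0,0,0,1],[1.9,2.3,0.2,0,0,0,1],[2.4,2.9,0.4,0,0,0,1],[2.95,3.6,0.7,0,0,0,1],[2.95,3.6,0.7,0,0,0,1],[2.95,3.6,0.7,0,0,0,1],[2.95,3.6,0.7,0,0,0,1],[2.95,3.6,0.7,0,0,0,1]]'
python3 - <<'E'
from h import *
go(.457,.293,.016)
p,d=manip.camera("side");W=cloud("side",d)
cv2.imwrite("pics/c.png",cv2.resize(p[110:230,170:340][:,:,::-1],None,fx=4,fy=4))
for t in("narrow_spacer","wide_spacer"):
  for r in manip.trace(t,"side"):
    w=W[r["pixels"]&(d>0)]; w=w[w[:,2]>np.percentile(w[:,2],90)-.006]; print(t,round(r["p"],2),r["box"],np.round(cv2.minEnclosingCircle(w[:,:2].astype(np.float32))[0],4),w[:,2].max().round(3))
p,d=manip.camera("top");W=cloud("top",d)
m=(d>0)&(W[...,2]>.03)&(W[...,2]<.045)&(np.hypot(W[...,0]-.476,W[...,1]-.062)<.05); w=W[m]
print("wide top",len(w),cv2.minEnclosingCircle(w[:,:2].astype(np.float32)),np.median(w[:,2]))
E
```

```text
clock: 10.65
position: [0.4563, 0.2922, 0.1201]
ee_rot: [0.301, 0.954, 0.0, 0.0]
ft_force: [0.4, -0.3, 0.5]
grip_width: 1.001
grasp_force: 0.0
t 10.65 pos [0.4563 0.2922 0.1201] units [-0.    0.02  2.08] grip 1.001 0.0 F [ 0.4 -0.3  0.5] q [-1.03  0.27  0.43  1.85 -0.13  1.05  0.41] yaxis [0.574 0.819 0.001]
narrow_spacer 0.63 [209.1, 168.7, 218.8, 181.7] [0.4554 0.2915] 0.029
wide_spacer 0.92 [247.5, 236.0, 270.0, 256.3] [ 0.3706 -0.1167] 0.03
wide_spacer 0.91 [290.7, 275.4, 315.8, 298.1] [ 0.3672 -0.3049] 0.028
wide_spacer 0.72 [245.5, 193.2, 267.3, 210.8] [0.471  0.0613] 0.045
wide_spacer 0.69 [363.1, 288.6, 387.5, 311.9] [ 0.4625 -0.4354] 0.03
wide_spacer 0.59 [352.2, 232.7, 378.6, 254.7] [ 0.5901 -0.2722] 0.029
wide_spacer 0.56 [293.2, 230.7, 316.0, 252.5] [ 0.4722 -0.1715] 0.03
wide top 316 ((0.475250244140625, 0.0609273687005043), 0.031207401305437088) 0.039057278529152306
```

View pics/c.png

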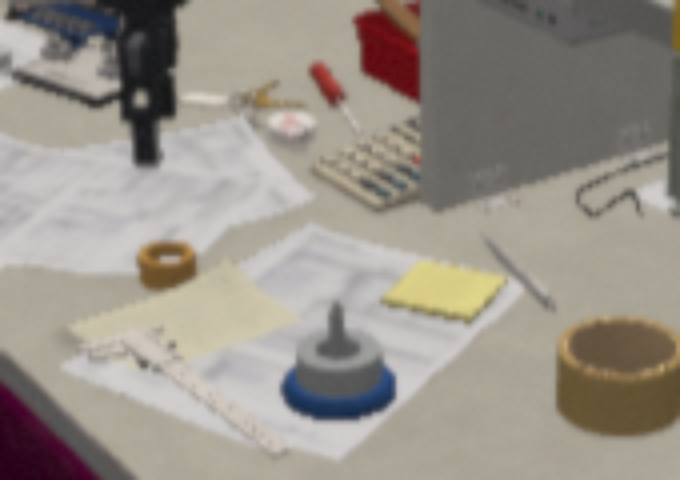

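The steel ring sits flat on the foot at crop (340,365), with its top at 39 mm. The brass ring is at (167,263), with the gripper above it. Next, grip the brass ring.

```bash
python3 -m pendant '[[0,0.02,0.5,0,0,0,1],[0,0.02,1,0,0,0,1],[0,0.02,1.5,0,0,0,1],[0,0.02,1.9,0,0,0,1],[0,0.02,2.08,0,0,0,0.6],[0,0.02,2.08,0,0,0,-0.5],[0,0.02,2.08,0,0,0,-0.5],[0,0.02,2.08,0,0,0,-0.5],[0,0.02,2.08,0,0,0,-0.5],[0,0.02,2.08,0,0,0,-0.5]]' 50
python3 -c "
from h import *
go(.4738,.061,.15)"
```

```text
clock: 12.1
position: [0.4569, 0.2941, 0.0166]
ee_rot: [0.3, 0.954, 0.001, 0.0]
ft_force: [-1.6, -1.8, 7.9]
grip_width: 0.52
grasp_force: 51.8
t 12.1 pos [0.4569 0.2941 0.0166] units [-2.95 -3.62 -2.67] grip 0.52 51.8 F [-1.6 -1.8  7.9] q [-0.99  0.42  0.39  1.92 -0.21  0.84  0.47] yaxis [0.573 0.82  0.001]
```

```bash
python3 -m pendant '[[0,0,-0.8,0,0,0,-0.5],[0,0,-1.6,0,0,0,-0.5],[0,0,-2.4,0,0,0,-0.5],[-0.4,-0.5,-2.7,0,0,0,-0.5],[-1,-1.2,-2.7,0,0,0,-0.5],[-1.6,-2,-2.7,0,0,0,-0.5],[-2.2,-2.7,-2.7,0,0,0,-0.5],[-2.95,-3.6,-2.7,0,0,0,-0.5],[-2.95,-3.62,-2.7,0,0,0,-0.5],[-2.95,-3.62,-2.7,0,0,0,-0.5]]'
python3 - <<'E'
from h import *
go(.4738,.061,.0556)
p,d=manip.camera("side")
cv2.imwrite("pics/d.png",cv2.resize(p[110:230,170:340][:,:,::-1],None,fx=4,fy=4))
E
```

```text
clock: 13.35
position: [0.4735, 0.0612, 0.1508]
ee_rot: [0.301, 0.954, 0.0, -0.0]
ft_force: [-0.0, 1.7, -1.4]
grip_width: 0.514
grasp_force: 52.0
t 13.35 pos [0.4735 0.0612 0.1508] units [-0.01 -0.    1.9 ] grip 0.514 52.0 F [-0.   1.7 -1.4] q [-0.8   0.08  0.61  1.99 -0.05  1.09  0.79] yaxis [0.573 0.819 0.   ]
```

View pics/d.png

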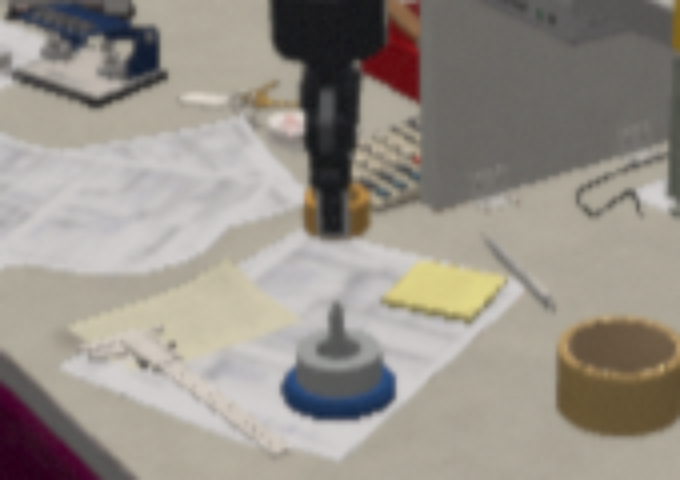

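The brass ring, at crop (337,210), is held level above the post at (337,320). Lowering it.

```bash
python3 -m pendant '[[0,0,0.3,0,0,0,-0.5],[0,0,0.6,0,0,0,-0.5],[0,0,0.9,0,0,0,-0.5],[0,0,1.2,0,0,0,-0.5],[0,0,1.5,0,0,0,-0.5],[0,0,1.7,0,0,0,-0.5],[0,0,1.8,0,0,0,-0.5],[0,0,1.86,0,0,0,-0.5],[0,0,1.89,0,0,0,-0.5],[0,0,1.89,0,0,0,-0.5]]'
python3 -c "
from h import *
go(.4738,.061,.0556)"
```

```text
clock: 14.65
position: [0.4738, 0.061, 0.0565]
ee_rot: [0.3, 0.954, 0.0, 0.0]
ft_force: [0.3, 0.3, -1.7]
grip_width: 0.512
grasp_force: 52.0
t 14.65 pos [0.4738 0.061  0.0565] units [ 0.   -0.    0.02] grip 0.512 52.0 F [ 0.3  0.3 -1.7] q [-0.76  0.24  0.59  2.07 -0.17  0.88  0.89] yaxis [0.573 0.82  0.   ]
```

```bash
python3 -m pendant '[[0,0,0.02,0,0,0,-0.5],[0,0,0.02,0,0,0,1],[0,0,0.02,0,0,0,1],[0,0,0.02,0,0,0,1],[0,0,0.02,0,0,0,1],[0,0,-0.5,0,0,0,1],[0,0,-1.2,0,0,0,1],[0,0,-2,0,0,0,1],[0.6,0.7,-2.5,0,0,0,1],[1.2,1.4,-2.5,0,0,0,1]]'
python3 -m pendant '[[0.5,0.5,0,0,0,0,1],[1,1,0,0,0,0,1],[1.5,1.5,0,0,0,0,1],[1.5,2,0,0,0,0,1],[1.5,2,0,0,0,0,1],[1.5,2,0,0,0,0,1],[1.5,2,0,0,0,0,1],[1.5,2,0,0,0,0,1],[1.5,2,0,0,0,0,1],[1.5,2,0,0,0,0,1]]'
python3 - <<'E'
from h import *
p,d=manip.camera("side")
cv2.imwrite("pics/e.png",cv2.resize(p[140:260,170:340][:,:,::-1],None,fx=4,fy=4))
p,d=manip.camera("top");W=cloud("top",d); r=np.hypot(W[...,0]-.4755,W[...,1]-.0615)
for a,b in((.055,.068),(.032,.047)):
    m=(d>0)&(W[...,2]>a)&(W[...,2]<b)&(r<.05); w=W[m]
    print(len(w),cv2.minEnclosingCircle(w[:,:2].astype(np.float32)),np.median(w[:,2]))
go(0,0,0)
E
```

```text
clock: 15.9
position: [0.4656, 0.1541, 0.1836]
ee_rot: [0.301, 0.954, 0.002, 0.001]
ft_force: [0.7, 0.1, 0.7]
grip_width: 1.001
grasp_force: 0.0
clock: 17.15
position: [0.4604, 0.2775, 0.1814]
ee_rot: [0.3, 0.954, 0.0, -0.0]
ft_force: [-0.2, 0.3, -0.4]
grip_width: 1.002
grasp_force: 0.0
134 ((0.47710537910461426, 0.058921873569488525), 0.022650130093097687) 0.06294300112522988
194 ((0.474884569644928, 0.06091872602701187), 0.030952589586377144) 0.0393315481872738
t 17.25 pos [0.4604 0.2776 0.1813] units [ 4.37 -9.83  3.63] grip 0.999 0.0 F [-0.4 -0.1 -0.7] q [-1.03  0.19  0.45  1.8  -0.09  1.17  0.41] yaxis [0.573 0.82  0.   ]
```

View pics/e.png

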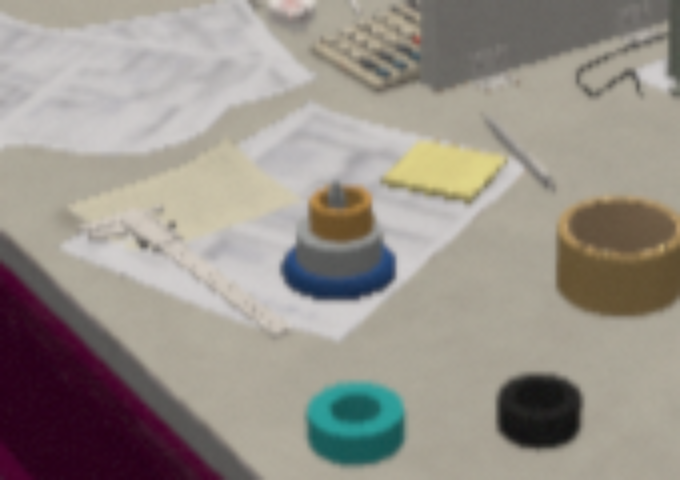

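The stack is right: brass at crop (340,212) on steel at (340,248), on the blue foot. The bush at (540,410) has not been touched, and the gripper is clear.

```bash
python3 -c "
from workcell import manip
print(manip.hand_in())"
```

```text
the job is handed in; nothing more can be done
None
```

I handed the job in at about 17 s: the wide steel spacer is flat on the blue foot, the narrow brass one is flat on top of it, and the rubber bush was left where it lay; the hand-in gave no verdict.

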